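# Pin the specimen stage to its anchor

### The arm

A 7-joint arm with a two-finger parallel gripper is mounted at the origin on a cart in front of the work surface, level with it; the furniture and walls round the work are solid. World frame = base frame: x ahead of the robot, y to its left, z up, the work surface at z = 0. Lengths are in m, angles in rad, forces in N, time in s.
With the tool pointing down it reaches from about 0.425 to 1.025 m from the base axis. Payload 9.4 kg.
Tool frame: the origin (TCP) lies midway between the tips of the shut fingers; the grasp point (between the pads) lies 19 mm behind it (bot.grip_depth is the distance from the TCP to the grasp point, in m); z points along the fingers, x is the direction in which the jaws open and shut, and the axes are right-handed (so a half turn about z gives the same grasp; the last joint's range is limited). The gripper opens to 85 mm and grips with 20 to 120 N. Pads are 22 mm wide; open, the fingers measure 114 mm over their backs; the gripper's body (76 mm by 85 mm) begins 54 mm behind the grasp point. The pads swing forward as they close: fully open they stand 13 mm farther back than shut.
Start: joints at [-1.351, 0.599, -0.003, 1.599, 0.002, 0.943, -0.08], TCP at [0.212, 0.693, 0.231] pointing down, gripper open.
Joint ranges: [-2.57, 2.57], [-0.35, 1.97], [-1.29, 1.29], [0.11, 2.56], [-1.05, 4.19], [0.11, 1.86], [-2.63, 2.63]. Speed limits (rad/s): [2.22, 2.22, 3.01, 3.01, 3.14, 3.14, 3.14].

### API

Orientations are given as [roll, pitch, yaw] about the fixed x, y, z axes, in that order (R = Rz(yaw) Ry(pitch) Rx(roll)).
In Python, from cell import read_state, viewer, job, bot gives the robot as it stands.
- The arm moves only by the shell command python3 -m crank 'ROWS' [OPENING] [FORCE]. ROWS is JSON, a list of rows, each an object with "slide": the shift along the tool's x, y, z in mm, a list of three; "turn": the turn about the tool's z in degrees. A call has exactly 8 rows; each row is the pose to reach, as a shift and turn from the pose commanded when the call began, along the tool's axes at that moment; what a row does not reach only later rows make up. A row lasts 1/8 s, in which the tool goes at most 62.5 mm and 10.7 degrees, less where a joint would pass 70% of its speed; a pose out of reach is approached as far as the arm can. A call with a gripper value outside its range is refused whole. OPENING is the finger opening in mm, from 0 to 85.4, set as the call begins (- or left out, the last holds). The fingers move at their own pace and stop on an object; FORCE is the grip in N (left out, the last holds). Time passes only in rows, so rows that repeat a pose let the fingers close, or fill a call up. It gives the time, the measured TCP pose, the force and the opening at its end, in the units of the state.
- read_state(): the state, without advancing time (a new reading comes with each control period).
- viewer.read_camera(name): name is "scene" or "top" or "wrist"; returns a dict with "img" (384x512x3 uint8, red, green, blue), "range_z" (384x512 float32, m along the optical axis (not along the pixel's ray), 0 where there is no reading), "fx", "fy", "cx", "cy" (pixels), "extrinsics" (4x4, takes a point from camera to world coordinates). Camera axes: x right, y down, z forward; pixel columns grow to the right and rows downward; lengths in m; the calibration is good to about 2 mm. A picture is of the moment at which its call begins.
- job.sign_off(): hands the job in, once; it reports no verdict.
The state is a dict: "clock": time; "joint_positions": joint angles; "qd": joint speeds; "effort": joint torques, N m; "ee_pos": TCP position; "orientation": TCP orientation; "contact_force": force on the tool from outside, world axes, zero at the start; "wrist_torque": the same for the moment, N m; "gripper_width": finger opening in m.
Only numpy, scipy, OpenCV 4.12 (cv2) and the standard library are available. Lean on these libraries where they do the work, as an engineer would, in place of code of your own. Each camera call takes 0.05 s, during which the arm holds its last target.

### The job

Lock the sliding specimen stage to its anchor bracket with the clevis pin: stand the pin in the upper knuckle's hole, slide the stage gently towards the bracket until you feel the pin drop into the hidden hole of the stage's tongue, then press the pin fully home so that its head sits flush on the upper knuckle. Do not force the pin against the stage or the bracket, leave the other things on the bench alone, and let go at the end.

Things in the scene. Friction and masses are not known exactly. Their poses are not given: they have to be found in the camera images.
- pin: loose steel clevis pin, 50 to 80 g: round stem 12 mm in diameter, 50 mm long, with a 5 mm tapered tip (7 mm wide at its end), under a round knurled head 24 mm in diameter, 20 mm tall. Origin at the tip on the axis, z towards the head. It starts upright in the wooden block, tip 5 mm above the worktop, the head's underside 19 mm above the block's top.
- pin_seat (a point): centre of the underside of the pin's head (50 mm above the tip on the pin's axis)
- pin_block: fixed wooden block 56 x 56 x 36 mm with one upright hole in the middle, where the pin is parked. Origin at the centre of its underside.
- bracket: fixed anchor bracket; place and yaw vary. Base plate 96 mm (x) by y = -70 to +210 mm, 10 mm thick; on it two flat aluminium knuckle plates, 44 mm (x) by 94 mm (y, centred), joined by a web on the +x side. Both have an upright 13.5 mm through hole on the bracket's z axis. Origin under that axis on the worktop, z up, y along the rails towards the stage.
- upper_mouth (a point): centre of the countersunk mouth of the upper knuckle (plate from z = 46 to 64 mm), in its top face 64 mm above the worktop. The pin is home when pin_seat is here. A pin put in before the stage is slid stands upright on the tongue, tip 44 mm above the worktop.
- lower_mouth (a point): centre of the top of the lower knuckle's hole, 28 mm above the worktop (plate from z = 12 to 28 mm). A stiff spring ball narrows this hole at z = 24 mm: the pin falls by its own weight to the ball, about 8 mm short of home, and must be pressed past it with roughly 8 to 15 N.
- stage: grey stage plate 90 x 100 mm, top at z = 28 mm, with a cork pad and a low rim at its +y end; slides only along bracket y on rails, drags with about 1.5 N, stays where left. An upright black post, 26 mm (bracket x) by 12 mm (bracket y), stands on it up to z = 75 mm, with 25 mm free plate on its +y side. Origin: centre of the post's top. It starts pulled back to +y.
- tongue_root (a point): on the stage, 12 mm from the post's centre, where its steel tongue (36 mm wide, z = 30 to 44 mm) begins and runs towards bracket -y between the knuckles. The tongue's 13.5 mm hole is hidden under the upper knuckle, 75 to 95 mm from the post's centre: set differently each time, reported by nothing. It starts 12 to 40 mm short of the bracket's hole axis and can be overshot.
- vial_a: small capped glass vial, 23 mm across and 51 mm tall, at the back; bystander
- vial_b: second such vial; bystander
- dropper: dropper bottle 33 mm across, 97 mm tall, at the back; bystander
- tweezers: steel tweezers 122 mm long lying at the back right; bystander
- petri: petri dish 86 mm across, 13 mm tall, in front; bystander
Not all that is in view belongs to the job. What is shaped like the pin but blue, pink or yellow is not meant.

How it is judged:
By the outcome, as a careful person would: the job done as asked, in the order asked, and still so for the second after the job is handed in, with the robot touching nothing.
It also fails if it takes over 59 s, if anything falls off the work surface, if the arm or the gripper's body presses on something with over 40 N, if the wrist force passes 120 N, or if a joint passes its speed limit or range.

## Working session

There is one attempt and no reset: what is moved stays moved. The work goes in short steps, Python scripts to look and compute and a shell command to move; the robot and the scene stay as the last step left them, time stands still between calls to the robot, and variables do not carry over. Pictures are saved under pics/ and viewed, and the job is handed in when it is done.

```bash
ls; mkdir -p pics; cat > h.py <<'E'
import numpy as np, cv2
from cell import read_state, viewer, job, bot
def cam(n): return viewer.read_camera(n)
def save(c,f): cv2.imwrite('pics/'+f,cv2.cvtColor(c['img'],cv2.COLOR_RGB2BGR))
def ray(c,u,v,z):
    E=np.array(c['extrinsics']);d=E[:3,:3]@np.array([(u-c['cx'])/c['fx'],(v-c['cy'])/c['fy'],1]);o=E[:3,3]
    return o+d*(z-o[2])/d[2]
def pts(c):
    h,w=c['range_z'].shape;v,u=np.mgrid[:h,:w];Z=c['range_z']
    P=np.stack([(u-c['cx'])/c['fx']*Z,(v-c['cy'])/c['fy']*Z,Z],-1)
    E=np.array(c['extrinsics']);return P@E[:3,:3].T+E[:3,3]
def proj(c,p):
    E=np.linalg.inv(np.array(c['extrinsics']));q=E[:3,:3]@np.array(p)+E[:3,3]
    return q[0]/q[2]*c['fx']+c['cx'],q[1]/q[2]*c['fy']+c['cy']
E
python3 - <<'E'
from h import *
import pickle
print(read_state(), bot.grip_depth)
d={}
for n in ('scene','top','wrist'):
    c=cam(n);save(c,n+'0.png');d[n]=c;print(n,np.round(c['extrinsics'],3).tolist(),c['fx'],c['cx'],c['cy'])
pickle.dump(d,open('c0.pkl','wb'))
E
```

```text
pics
{'clock': 0.0, 'joint_positions': array([-1.3507376 ,  0.60012883, -0.00251256,  1.60013619,  0.0017988 ,
        0.94289988, -0.07980239]), 'qd': array([-9.42988789e-04,  3.16207863e-04,  2.21477175e-03,  1.62926867e-04,
        1.09029263e-03, -3.17856905e-05, -2.95918308e-04]), 'effort': array([-3.85296225e-04, -7.76483059e+01,  1.56479906e+00, -2.58002812e+01,
        1.23706885e-02,  9.21653991e-03, -8.83312964e-06]), 'ee_pos': array([0.21190144, 0.69284486, 0.23041247]), 'orientation': array([3.14143253e+00, 1.56225778e-03, 1.27406756e+00]), 'contact_force': array([ 0.50796799, -0.10993113, -0.16483704]), 'wrist_torque': array([ 0.00945951,  0.00347526, -0.01828062]), 'gripper_width': 0.08523545735561423} 0.0187
scene [[-0.701, -0.37, 0.61, -0.204], [-0.713, 0.348, -0.608, 0.864], [0.013, -0.861, -0.508, 0.665], [0.0, 0.0, 0.0, 1.0]] 486.47294408354537 250.88298194214295 193.85570556612012
top [[-0.014, -0.994, 0.109, 0.346], [-1.0, 0.013, -0.007, 0.183], [0.006, -0.109, -0.994, 1.332], [0.0, 0.0, 0.0, 1.0]] 471.209672812079 256.1698562166293 187.3290832797997
wrist [[0.293, 0.91, 0.293, 0.138], [0.956, -0.278, -0.09, 0.716], [-0.001, 0.307, -0.952, 0.373], [0.0, 0.0, 0.0, 1.0]] 284.44960041256996 254.61963066540545 189.24422198302855
```

View pics/scene0.png

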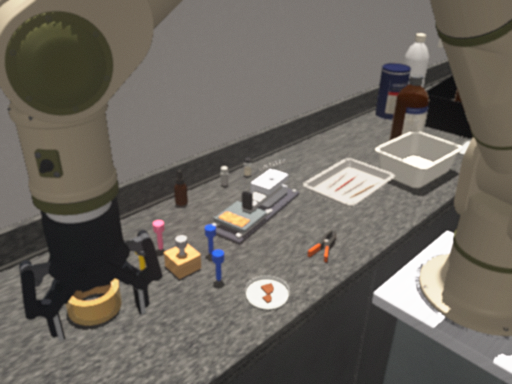

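View pics/top0.png

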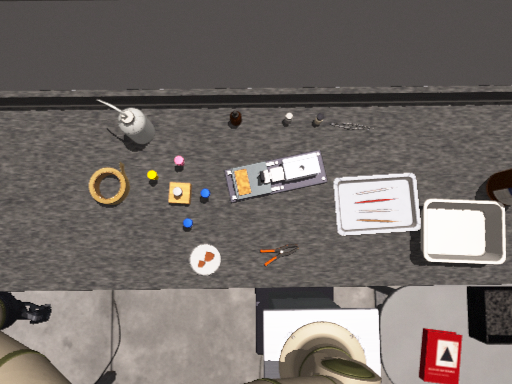

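View pics/wrist0.png

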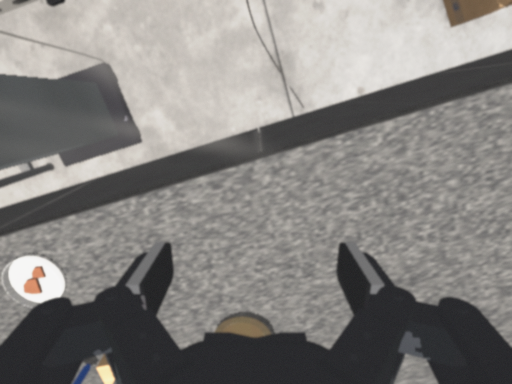

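The scene and top views show the steel pin in the wooden block at scene (181,250) and top (178,192). Other pin shapes in the top view are blue (205,193) and (188,223), pink (179,160) and yellow (152,175). The bracket and stage run from about (228,185) to (325,170) in the top view. I'll enlarge both areas to confirm.

```bash
python3 - <<'E'
from h import *
import pickle
d=pickle.load(open('c0.pkl','rb'))
def crop(n,x0,y0,x1,y1,f):
    im=cv2.cvtColor(d[n]['img'],cv2.COLOR_RGB2BGR)[y0:y1,x0:x1]
    s=min(790/(x1-x0),590/(y1-y0));cv2.imwrite('pics/'+f,cv2.resize(im,None,fx=s,fy=s,interpolation=cv2.INTER_CUBIC))
crop('top',140,140,340,280,'t1.png')
crop('scene',140,150,310,280,'s1.png')
P=pts(d['top'])
np.set_printoptions(precision=3,suppress=True)
for u,v in [(178,192),(171,185),(264,176),(300,168),(240,182),(203,193),(320,155),(275,173)]: print(u,v,P[v,u])
E
```

```text
178 192 [0.475 0.383 0.075]
171 185 [0.498 0.407 0.042]
264 176 [0.514 0.152 0.08 ]
300 168 [0.54  0.051 0.043]
240 182 [0.505 0.218 0.031]
203 193 [0.471 0.316 0.07 ]
320 155 [ 0.581 -0.01   0.012]
275 173 [0.527 0.121 0.046]
```

View pics/t1.png

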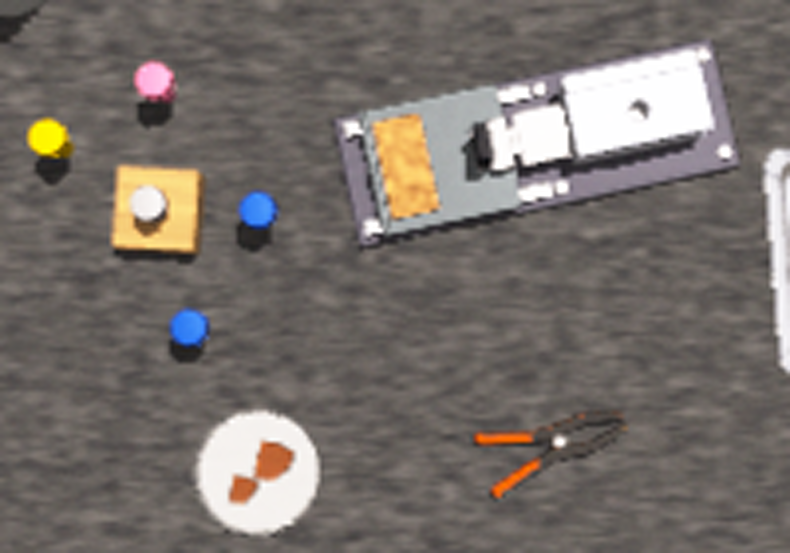

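View pics/s1.png

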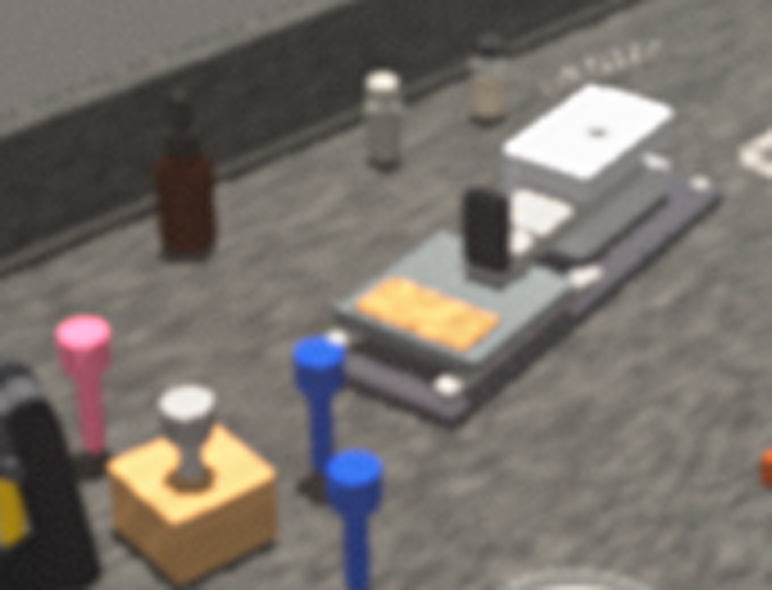

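The steel pin is the grey-headed one standing in the wooden block, at top (177,192) and scene (181,250). It is the only one that isn't blue, pink or yellow, so it matches the description. Next I'll measure everything.

```bash
python3 - <<'E'
from h import *
import pickle
np.set_printoptions(precision=4,suppress=True)
d=pickle.load(open('c0.pkl','rb'))
for n in ('top','scene'):
    c=d[n];P=pts(c);X,Y,Z=P[...,0],P[...,1],P[...,2]
    m=(abs(X-.475)<.025)&(abs(Y-.383)<.025)&(Z>.066)&(Z<.085)
    v,u=np.nonzero(m);print(n,'head',len(u),u.mean(),v.mean(),'zmed',np.median(Z[m]),P[m].mean(0))
    mt=((Z>.058)&(Z<.072)&(abs(X-.54)<.06)&(abs(Y-.05)<.08)).astype(np.uint8)
    cs,_=cv2.findContours(mt,cv2.RETR_EXTERNAL,cv2.CHAIN_APPROX_NONE);k=max(cs,key=cv2.contourArea)
    W=np.array([ray(c,p[0][0],p[0][1],.064)[:2] for p in k],np.float32)
    r=cv2.minAreaRect(W*1000);print('knuckle',r,'z',np.median(Z[mt>0]))
    # hole: dark px in knuckle
    g=cv2.cvtColor(c['img'],cv2.COLOR_RGB2GRAY).astype(float)
    hull=np.zeros_like(mt);cv2.fillPoly(hull,[cv2.convexHull(k)],1);hull=cv2.erode(hull,np.ones((5,5)))
    w=np.where(hull>0,np.clip(200-g,0,None),0);vv,uu=np.mgrid[:384,:512]
    print('hole wt',w.sum());
    if w.sum()>0:
        hu,hv=(w*uu).sum()/w.sum(),(w*vv).sum()/w.sum();print(hu,hv,ray(c,hu,hv,.064))
    mp=(Z>.067)&(Z<.085)&(abs(X-.515)<.03)&(abs(Y-.152)<.03);v,u=np.nonzero(mp);print('post',len(u),u.mean(),v.mean(),P[mp].mean(0),ray(c,u.mean(),v.mean(),.075))
    mb=(cv2.inRange(cv2.cvtColor(c['img'],cv2.COLOR_RGB2HSV),(8,60,60),(25,255,255))>0)&(abs(Z-.036)<.006)&(abs(X-.475)<.04)&(abs(Y-.383)<.04)
    print('block',P[mb].mean(0)) 
E
```

```text
top head 69 177.34782608695653 191.1159420289855 zmed 0.07518926158428996 [0.477  0.3846 0.0753]
knuckle ((543.5086669921875, 50.048526763916016), (56.26600646972656, 94.55359649658203), 11.290558815002441) z 0.06424095472650637
hole wt 825.0
301.84363636363634 166.72242424242424 [0.5405 0.0481 0.064 ]
post 43 262.16279069767444 175.65116279069767 [0.5158 0.1568 0.0755] [0.5159 0.1567 0.075 ]
block [0.4762 0.3839 0.0364]
scene head 98 180.35714285714286 239.39795918367346 zmed 0.0737251386358499 [0.4742 0.3903 0.073 ]
knuckle ((540.0121459960938, 56.8227653503418), (60.300140380859375, 103.79200744628906), 11.809765815734863) z 0.06371368595672161
hole wt 24.0
271.4166666666667 179.0 [0.5346 0.0531 0.064 ]
post 52 246.75 193.82692307692307 [0.5134 0.1619 0.0729] [0.5109 0.1644 0.075 ]
block [0.4714 0.3925 0.0355]
```

Initial estimates:
- **Pin:** about (0.476, 0.385).
- **Bracket hole:** about (0.540, 0.049).
- **Bracket yaw:** about 11.5°.

I'll move above the pin with the jaws along bracket x and refine with the wrist camera.

```bash
python3 -m crank '[{"slide":[-27,43,0],"turn":8},{"slide":[-54,86,0],"turn":16},{"slide":[-81,128,0],"turn":24},{"slide":[-108,171,10],"turn":32},{"slide":[-136,214,20],"turn":40},{"slide":[-163,257,30],"turn":48},{"slide":[-190,300,45],"turn":55},{"slide":[-217,342,60],"turn":61}]' 50 40
python3 - <<'E'
from h import *
c=cam('wrist');save(c,'w1.png');s=read_state();print(s['ee_pos'],s['orientation'],s['clock'],s['gripper_width'])
E
```

```text
clock: 1.15
ee_pos: [0.4765, 0.3845, 0.1709]
orientation: [-3.142, -0.0, 0.206]
contact_force: [-0.1, 0.1, -0.4]
gripper_width: 0.0498
[0.48086954 0.3772084  0.16941925] [ 3.13646660e+00 -6.47549028e-04  1.93597320e-01] 1.2 0.050033707783018896
```

View pics/w1.png

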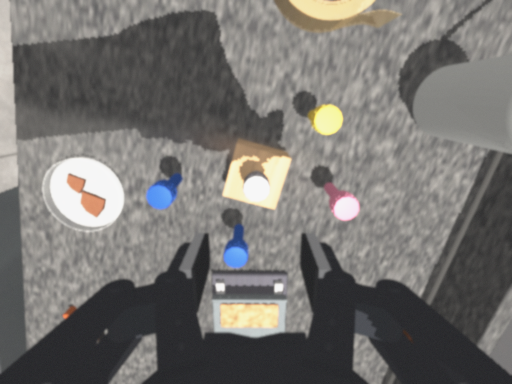

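The wrist view shows the pin head at (257,188) in the block, the blue pins at (160,195) and (236,255), pink at (346,207) and yellow at (328,120). The arm was still swinging, so I'll let it settle, check the pin's position and then descend.

```bash
python3 - <<'E'
from h import *
np.set_printoptions(precision=4,suppress=True)
for i in range(3):
    a=read_state()['ee_pos'];c=cam('wrist');b=read_state()
    P=pts(c);Z=P[...,2]
    m=(abs(P[...,0]-.477)<.02)&(abs(P[...,1]-.385)<.02)&(Z>.066)&(Z<.085)
    g=(c['img'].min(2)>110).astype(np.uint8); 
    lab=cv2.connectedComponentsWithStats(g);ids=[(k,lab[3][k],lab[2][k,4]) for k in range(1,lab[0]) if np.hypot(*(lab[3][k]-[257,188]))<20 and lab[2][k,4]>50]
    v,u=np.nonzero(m);print(a,b['ee_pos'],b['orientation'],m.sum(),P[m].mean(0),u.mean(),v.mean(),ray(c,u.mean(),v.mean(),.075))
    for k in ids: print('mask',k[1],k[2],ray(c,*k[1],.075))
E
```

```text
[0.4809 0.3772 0.1694] [0.479  0.3796 0.17  ] [3.1373 0.0004 0.199 ] 616 [0.4779 0.3883 0.0744] 252.54707792207793 178.46753246753246 [0.4779 0.3885 0.075 ]
[0.479  0.3796 0.17  ] [0.4773 0.3826 0.1705] [3.1394 0.0007 0.2039] 606 [0.478  0.3884 0.0744] 254.26402640264027 181.27722772277227 [0.4779 0.3886 0.075 ]
[0.4773 0.3826 0.1705] [0.4761 0.3848 0.1709] [3.1409 0.0007 0.2076] 594 [0.4779 0.3884 0.0745] 255.5993265993266 184.95791245791247 [0.4779 0.3885 0.075 ]
```

```bash
python3 -m crank '[{"slide":[3,-2,20],"turn":0},{"slide":[3,-2,45],"turn":0},{"slide":[3,-2,70],"turn":0},{"slide":[3,-2,95],"turn":0},{"slide":[3,-2,110],"turn":0},{"slide":[3,-2,118],"turn":0},{"slide":[3,-2,122],"turn":0},{"slide":[3,-2,124],"turn":0}]' 50 40
python3 - <<'E'
from h import *
c=cam('wrist');save(c,'w2.png');c=cam('scene');save(c,'s2.png');s=read_state();print(s['ee_pos'],s['orientation'],s['clock'],s['contact_force'])
E
```

```text
clock: 2.35
ee_pos: [0.4784, 0.3886, 0.0476]
orientation: [-3.141, -0.001, 0.209]
contact_force: [-0.8, 0.5, 0.4]
gripper_width: 0.0499
[0.47835272 0.38850146 0.04768546] [-3.14123221e+00 -6.53787387e-04  2.09356842e-01] 2.45 [ 0.96751135 -0.2537166  -0.07677634]
```

View pics/w2.png

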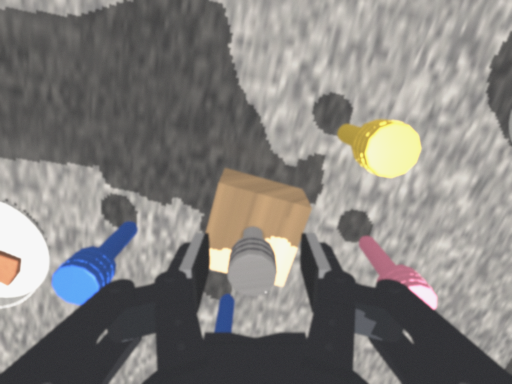

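View pics/s2.png

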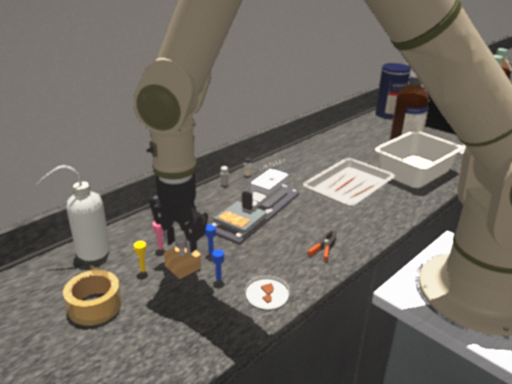

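The pin head (252,270 in the wrist view) is centred between the pads, with nothing else between them. Closing now.

```bash
python3 -m crank '[{"slide":[0,0,0],"turn":0},{"slide":[0,0,0],"turn":0},{"slide":[0,0,0],"turn":0},{"slide":[0,0,0],"turn":0},{"slide":[0,0,0],"turn":0},{"slide":[0,0,0],"turn":0},{"slide":[0,0,0],"turn":0},{"slide":[0,0,0],"turn":0}]' 15 50
python3 - <<'E'
from h import *
np.set_printoptions(precision=4,suppress=True)
c=cam('wrist');save(c,'w3.png')
P=pts(c);Z=P[...,2]
m=(abs(P[...,0]-.477)<.013)&(abs(P[...,1]-.385)<.02)&(Z>.071)&(Z<.08)
v,u=np.nonzero(m);print(m.sum(),u.mean(),v.mean(),ray(c,u.mean(),v.mean(),.075),read_state()['ee_pos'])
E
```

```text
clock: 3.45
ee_pos: [0.4783, 0.3885, 0.0478]
orientation: [-3.141, -0.0, 0.209]
contact_force: [-1.5, 0.1, 7.1]
gripper_width: 0.0227
1941 253.9108706852138 271.05255023183923 [0.4787 0.3897 0.075 ] [0.4783 0.3886 0.0478]
```

View pics/w3.png

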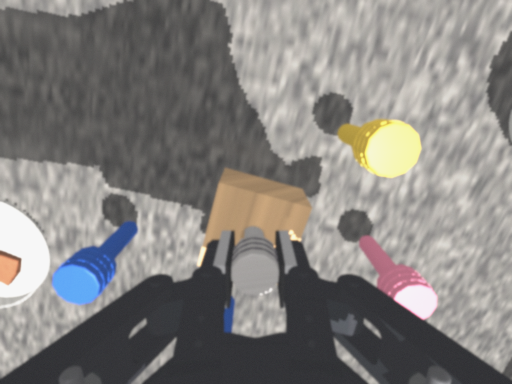

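Opening 22.7 mm, so the pin is held. I'll lift and carry it past the bracket to get an overhead view of the hole.

```bash
python3 -m crank '[{"slide":[0,0,-15],"turn":0},{"slide":[0,0,-40],"turn":0},{"slide":[0,0,-70],"turn":0},{"slide":[0,10,-100],"turn":0},{"slide":[-1,40,-105],"turn":0},{"slide":[-2,80,-105],"turn":0},{"slide":[-3,125,-105],"turn":0},{"slide":[-4,170,-105],"turn":0}]'
python3 -m crank '[{"slide":[-1,45,0],"turn":0},{"slide":[-1,90,0],"turn":0},{"slide":[-2,135,0],"turn":0},{"slide":[-2,175,0],"turn":0},{"slide":[-3,205,0],"turn":0},{"slide":[-3,222,0],"turn":0},{"slide":[-3,222,0],"turn":0},{"slide":[-3,222,0],"turn":0}]'
python3 - <<'E'
from h import *
c=cam('wrist');c=cam('wrist');import pickle;s=read_state();pickle.dump((c,s),open('w4.pkl','wb'));save(c,'w4.png');print(s['ee_pos'],s['orientation'],s['clock'],s['gripper_width'])
E
```

```text
clock: 4.5
ee_pos: [0.5098, 0.2199, 0.1531]
orientation: [-3.141, -0.001, 0.21]
contact_force: [0.6, -0.9, -0.0]
gripper_width: 0.0223
clock: 5.5
ee_pos: [0.5526, 0.0049, 0.1524]
orientation: [-3.141, 0.0, 0.211]
contact_force: [-0.1, -0.4, -1.5]
gripper_width: 0.0223
[0.55262025 0.0050352  0.15226611] [-3.14102322e+00  1.08373515e-04  2.11447979e-01] 5.6 0.022498213161197697
```

View pics/w4.png

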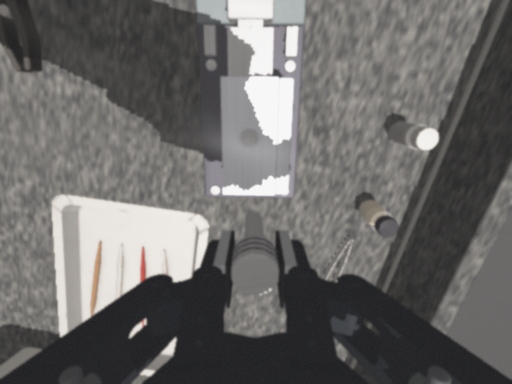

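The wrist view shows the hole as a dark disc at about (249,138) on the upper knuckle, half in shadow. The held pin is at (255,265).

```bash
python3 - <<'E'
from h import *
import pickle
np.set_printoptions(precision=4,suppress=True)
c,s=pickle.load(open('w4.pkl','rb'))
im=cv2.cvtColor(c['img'],cv2.COLOR_RGB2BGR)
cv2.imwrite('pics/w4h.png',cv2.resize(cv2.convertScaleAbs(im[110:165,215:285],alpha=2),None,fx=10,fy=10,interpolation=cv2.INTER_CUBIC))
P=pts(c);Z=P[...,2]
m=((Z>.058)&(Z<.069)&(abs(P[...,0]-.54)<.06)&(abs(P[...,1]-.05)<.08)).astype(np.uint8)
m[200:]=0
cs,_=cv2.findContours(m,cv2.RETR_EXTERNAL,cv2.CHAIN_APPROX_NONE);k=max(cs,key=cv2.contourArea)
W=np.array([ray(c,p[0][0],p[0][1],.064)[:2] for p in k],np.float32)*1000
r=cv2.minAreaRect(W);print(r,np.median(Z[m>0]))
# hole via depth
h=((Z<.050)&(Z>0)).astype(np.uint8);h[:125]=0;h[152:]=0;h[:,:235]=0;h[:,265:]=0
v,u=np.nonzero(h);print('hole depth',len(u),u.mean() if len(u) else 0,v.mean() if len(u) else 0)
g=cv2.cvtColor(c['img'],cv2.COLOR_RGB2GRAY);print(g[126:152:1,238:262:1])
print(ray(c,249,138,.064))
E
```

```text
((545.1483154296875, 51.284400939941406), (56.62919616699219, 93.99201965332031), 11.486944198608398) 0.06408584569698145
hole depth 179 249.2122905027933 137.6927374301676
[[147 148 148 145 146 145 145 148 146 145 143 144 144 145 145 145 144 143
  145 150 167 199 221 240]
 [148 147 146 144 144 143 145 146 144 144 141 141 142 144 144 143 144 144
  144 147 149 157 188 234]
 [147 148 149 146 144 144 143 142 141 137 135 136 136 139 140 141 142 142
  143 145 144 151 183 229]
 [147 149 148 148 144 142 139 137 133 130 132 128 129 131 133 136 139 140
  144 144 146 148 164 194]
 [148 149 150 145 141 135 134 131 129 128 128 127 126 128 129 130 133 138
  141 144 146 146 148 158]
 [150 150 147 142 136 133 130 130 129 128 126 126 127 127 128 127 127 130
  136 141 146 145 146 157]
 [148 149 145 139 134 132 129 128 128 127 128 127 127 124 127 127 127 127
  132 137 144 145 145 157]
 [149 148 141 136 134 129 130 128 129 129 128 127 125 127 124 127 126 125
  130 135 141 145 145 154]
 [148 145 140 136 132 130 130 129 129 130 129 129 127 126 128 128 126 126
  128 133 139 142 145 149]
 [147 143 140 135 
[... 1022 characters left out ...]
146 145 144 146 144 144 144 143 145 147 150
  151 155 155 156 156 155]
 [158 158 160 157 156 153 153 151 150 147 148 147 148 147 149 150 152 152
  155 156 158 157 156 156]
 [158 160 160 158 156 154 155 155 152 153 152 151 150 153 153 155 156 157
  157 159 159 158 157 156]
 [158 159 160 159 158 157 157 158 157 157 156 156 155 156 156 156 158 157
  160 161 160 159 158 158]
 [157 157 160 159 158 158 159 160 157 158 157 157 158 159 158 157 159 158
  162 161 161 159 158 157]
 [157 157 159 158 158 158 159 158 159 159 159 159 157 157 158 159 159 159
  160 161 160 160 158 158]
 [157 158 158 156 158 157 158 158 159 160 158 159 158 160 158 158 159 159
  159 160 158 159 159 158]]
[0.5391 0.051  0.064 ]
```

View pics/w4h.png

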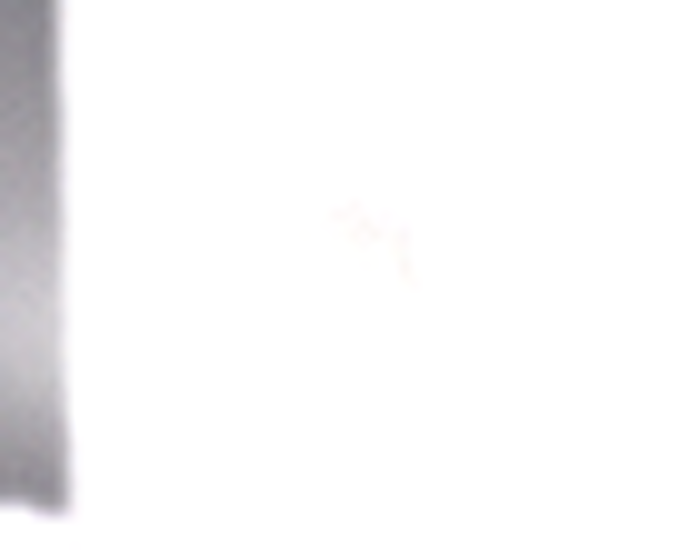

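```bash
python3 - <<'E'
from h import *
import pickle
np.set_printoptions(precision=4,suppress=True)
c,s=pickle.load(open('w4.pkl','rb'))
im=cv2.cvtColor(c['img'],cv2.COLOR_RGB2BGR)
cv2.imwrite('pics/w4p.png',cv2.resize(cv2.convertScaleAbs(im[195:310,190:320],alpha=2.),None,fx=5,fy=5,interpolation=cv2.INTER_CUBIC))
P=pts(c)
for v in range(205,305,5): print(v,P[v,255],P[v,246],P[v,264])
print(ray(c,249.3,137.7,.064), s['ee_pos'])
for z in (.18,.16,.11): print(z,proj(c,[s['ee_pos'][0],s['ee_pos'][1],z]))
E
```

```text
205 [ 0.5612 -0.0284  0.0002] [ 0.5514 -0.0305  0.0001] [ 0.571  -0.0265 -0.0005]
210 [ 0.5625 -0.0344 -0.0003] [ 0.5527 -0.037  -0.0016] [ 0.5722 -0.0319  0.0007]
215 [0.553  0.0094 0.1195] [ 0.5538 -0.042   0.0007] [ 0.5736 -0.0382 -0.0003]
220 [0.5529 0.0097 0.1284] [0.5477 0.0056 0.1218] [ 0.5747 -0.0432  0.0018]
225 [0.553  0.0092 0.1349] [0.5478 0.0061 0.1307] [ 0.5764 -0.0505 -0.0009]
230 [0.5529 0.0096 0.1428] [0.5481 0.0061 0.1378] [ 0.5777 -0.0562 -0.0001]
235 [0.553  0.0092 0.1484] [0.5481 0.0068 0.1457] [ 0.5789 -0.062   0.0007]
240 [0.5516 0.0155 0.1664] [0.5473 0.0135 0.1644] [0.5563 0.0156 0.1648]
245 [0.5516 0.0155 0.1716] [0.5475 0.0135 0.1696] [0.556  0.0159 0.1706]
250 [0.5516 0.0155 0.1763] [0.5476 0.0138 0.175 ] [0.5561 0.0152 0.1743]
255 [0.5518 0.0145 0.1791] [0.5479 0.0129 0.1778] [0.5558 0.0156 0.1795]
260 [0.5523 0.012  0.1793] [0.5482 0.0112 0.1795] [0.5563 0.0134 0.1801]
265 [0.5528 0.0101 0.1804] [0.5488 0.0087 0.1796] [0.5568 0.0109 0.1803]
270 [0.5535 0.0067 0.1792] [0.5493 0.0059 0.1794] [0.5576 0.0078 0.1795]
275 [0.554  0.0042 0.1795] [0.5497 0.0043 0.1809] [0.5583 0.0047 0.1789]
280 [0.5546 0.0015 0.1795] [0.5505 0.0002 0.1789] [0.5588 0.0024 0.1795]
285 [ 0.5552 -0.0012  0.1795] [ 0.5509 -0.0018  0.1799] [ 0.5594 -0.0002  0.1797]
290 [ 0.5559 -0.0045  0.1788] [ 0.5516 -0.0049  0.1795] [ 0.5599 -0.0027  0.18  ]
295 [ 0.5865 -0.146  -0.0015] [ 0.5754 -0.1478 -0.0008] [ 0.5973 -0.1431 -0.0008]
300 [ 0.5879 -0.1526 -0.0005] [ 0.5767 -0.1541  0.0005] [ 0.5988 -0.15   -0.0003]
[0.5393 0.0513 0.064 ] [0.5526 0.005  0.1523]
0.18 (np.float64(252.43820022338102), np.float64(273.6702815551395))
0.16 (np.float64(252.72628492852198), np.float64(251.73448216320537))
0.11 (np.float64(253.20676127327977), np.float64(215.1492955042547))
```

View pics/w4p.png

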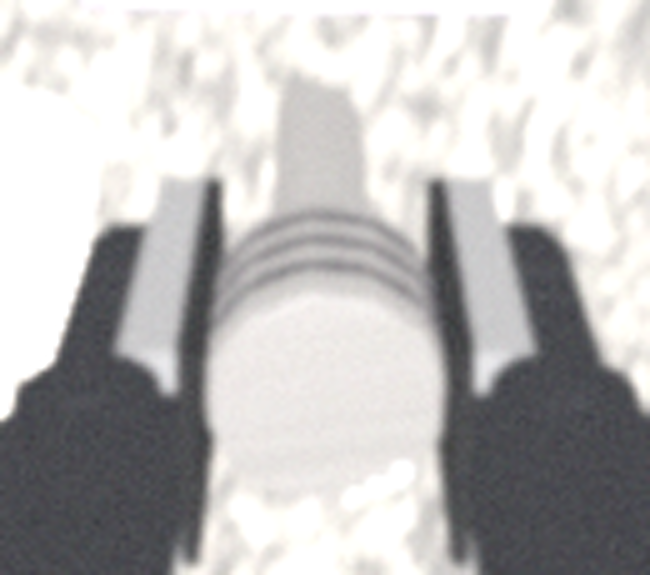

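Hole in the wrist-camera frame: (0.5393, 0.0513). Pin axis in the same frame: about (0.554, 0.004). The pin has to move by tool [-4, -49] mm. Yaw is about 11.5–12°. I'll move over the hole with the tip about 7 mm above the mouth.

```bash
python3 -m crank '[{"slide":[-1,-12,0],"turn":0},{"slide":[-2,-28,0],"turn":0},{"slide":[-3.5,-42,8],"turn":0},{"slide":[-4.3,-49,18],"turn":0},{"slide":[-4.3,-49,28],"turn":0},{"slide":[-4.3,-49,35],"turn":0},{"slide":[-4.3,-49,38],"turn":0},{"slide":[-4.3,-49,38],"turn":0}]'
python3 - <<'E'
from h import *
import pickle
D={n:cam(n) for n in('wrist','scene','top')};pickle.dump(D,open('c5.pkl','wb'))
def cr(n,x0,y0,x1,y1):
    im=cv2.cvtColor(D[n]['img'],cv2.COLOR_RGB2BGR)[y0:y1,x0:x1];s=390/(x1-x0);return cv2.resize(im,(390,int(390*(y1-y0)/(x1-x0))),interpolation=cv2.INTER_CUBIC)
a=cr('wrist',170,130,340,300);b=cr('scene',200,100,330,230);cv2.imwrite('pics/m5.png',cv2.convertScaleAbs(np.hstack([a,b]),alpha=1.3));print(read_state()['ee_pos'],read_state()['contact_force'])
E
```

```text
clock: 6.6
ee_pos: [0.5384, 0.05, 0.1141]
orientation: [3.141, 0.0, 0.209]
contact_force: [0.7, 0.5, -0.2]
gripper_width: 0.0223
[0.53858809 0.05028349 0.11453961] [-0.22025732  1.55590534 -2.04854514]
```

View pics/m5.png

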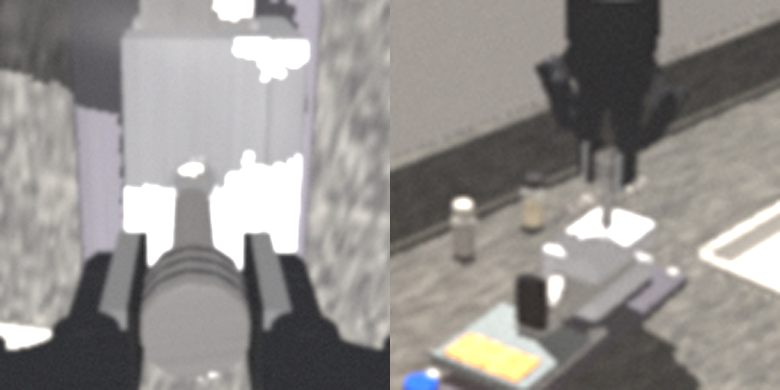

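The tip is over the mouth: wrist crop (193,180), against an expected hole column of about 193. I'll lower gently and watch the force.

```bash
python3 -m crank '[{"slide":[0,0,2],"turn":0},{"slide":[0,0,4],"turn":0},{"slide":[0,0,5],"turn":0},{"slide":[0,0,6],"turn":0},{"slide":[0,0,7],"turn":0},{"slide":[0,0,8],"turn":0},{"slide":[0,0,9],"turn":0},{"slide":[0,0,10],"turn":0}]'
python3 - <<'E'
from h import *
s=read_state();print(s['ee_pos'],s['contact_force'],s['wrist_torque'])
c=cam('wrist');im=cv2.cvtColor(c['img'],cv2.COLOR_RGB2BGR)[130:300,170:340];cv2.imwrite('pics/w6.png',cv2.resize(im,None,fx=3,fy=3))
E
```

```text
clock: 7.75
ee_pos: [0.5384, 0.0505, 0.1042]
orientation: [3.142, -0.0, 0.209]
contact_force: [0.5, -0.7, -0.9]
gripper_width: 0.0223
[0.53838478 0.05048158 0.10422311] [ 0.45814256 -0.68714287 -0.85744478] [ 0.03448344 -0.00288834  0.03402397]
```

View pics/w6.png

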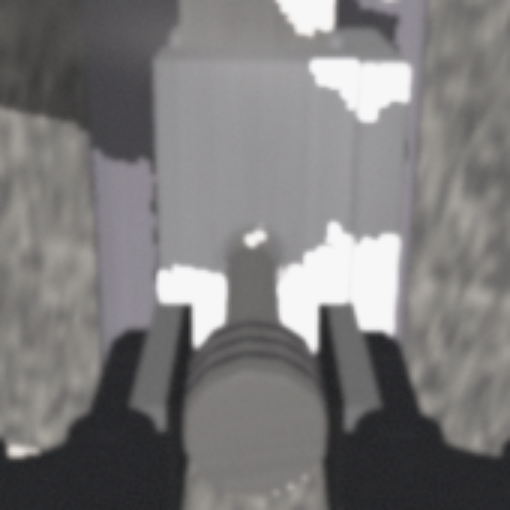

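The tip is about 2.5 mm inside the mouth with no contact force. Continuing down.

```bash
python3 -m crank '[{"slide":[0,0,1],"turn":0},{"slide":[0,0,2],"turn":0},{"slide":[0,0,3],"turn":0},{"slide":[0,0,4],"turn":0},{"slide":[0,0,5],"turn":0},{"slide":[0,0,6],"turn":0},{"slide":[0,0,7],"turn":0},{"slide":[0,0,7],"turn":0}]'
```

```text
clock: 8.8
ee_pos: [0.5384, 0.0505, 0.0972]
orientation: [-3.142, -0.0, 0.209]
contact_force: [0.8, 1.3, -0.4]
gripper_width: 0.0223
```

```bash
python3 -m crank '[{"slide":[0,0,1],"turn":0},{"slide":[0,0,2],"turn":0},{"slide":[0,0,3.5],"turn":0},{"slide":[0,0,5],"turn":0},{"slide":[0,0,6.5],"turn":0},{"slide":[0,0,8],"turn":0},{"slide":[0,0,9],"turn":0},{"slide":[0,0,9],"turn":0}]'
python3 - <<'E'
from h import *
for i in range(3):
    s=read_state();print(s['ee_pos'],s['contact_force'],s['wrist_torque']);cam('wrist')
E
```

```text
clock: 9.8
ee_pos: [0.5384, 0.0505, 0.0882]
orientation: [3.142, 0.0, 0.209]
contact_force: [-0.1, 0.2, -0.7]
gripper_width: 0.0225
[0.53835511 0.05051334 0.08817951] [-0.14424799  0.19554857 -0.72201364] [ 0.22827585 -0.11308051 -0.00927298]
[0.53837785 0.05050558 0.08821694] [ 0.75820685  0.41316107 -0.72941626] [ 0.22482784 -0.08821284 -0.04446695]
[0.53836836 0.05048236 0.08824674] [ 0.31904495  0.85074776 -0.98460803] [ 0.1908071  -0.13069967 -0.01265975]
```

The tip is about 1 mm above the tongue and there is no force. Releasing, then backing straight up.

```bash
python3 -m crank '[{"slide":[0,0,0.5],"turn":0},{"slide":[0,0,0.5],"turn":0},{"slide":[0,0,0.5],"turn":0},{"slide":[0,0,0.5],"turn":0},{"slide":[0,0,-10],"turn":0},{"slide":[0,0,-30],"turn":0},{"slide":[0,0,-55],"turn":0},{"slide":[0,0,-80],"turn":0}]' 45 40
python3 - <<'E'
from h import *
import pickle
np.set_printoptions(precision=4,suppress=True)
D={n:cam(n) for n in('wrist','scene','top')};pickle.dump(D,open('c7.pkl','wb'))
def cr(n,x0,y0,x1,y1):
    im=cv2.cvtColor(D[n]['img'],cv2.COLOR_RGB2BGR)[y0:y1,x0:x1];return cv2.resize(im,(390,int(390*(y1-y0)/(x1-x0))),interpolation=cv2.INTER_CUBIC)
a=cr('wrist',140,90,380,330);b=cr('scene',200,110,330,240);cv2.imwrite('pics/m7.png',np.hstack([a,b]));s=read_state();print(s['ee_pos'],s['contact_force'],s['gripper_width'],s['orientation'])
P=pts(D['wrist']);m=(abs(P[...,0]-.54)<.02)&(abs(P[...,1]-.05)<.03)&(P[...,2]>.105)&(P[...,2]<.125);v,u=np.nonzero(m);print(m.sum(),u.mean(),v.mean(),np.median(P[m],axis=0))
E
```

```text
clock: 10.95
ee_pos: [0.5384, 0.0504, 0.1697]
orientation: [3.142, -0.0, 0.209]
contact_force: [-0.3, -0.1, -0.3]
gripper_width: 0.0449
[0.539  0.0506 0.1699] [-0.2383  0.596  -0.5019] 0.04496342631921996 [-3.1415 -0.003   0.2094]
807 253.23048327137548 206.6183395291202 [0.5381 0.0515 0.1138]
```

View pics/m7.png

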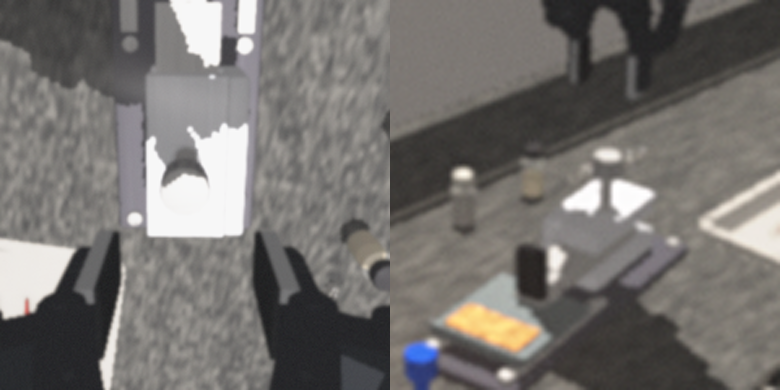

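The pin stands upright in the upper knuckle with its head top at z = 0.114, as expected. Next I'll measure the post and check how far joint 7 can turn. I want the wrist camera on the pin side while pushing.

```bash
python3 - <<'E'
from h import *
import pickle
np.set_printoptions(precision=4,suppress=True)
print(read_state()['joint_positions'])
D=pickle.load(open('c7.pkl','rb'))
c=D['wrist'];save(c,'w7.png');P=pts(c);
for n in ('wrist','top','scene'):
    c=D[n];P=pts(c)
    m=(abs(P[...,0]-.515)<.03)&(abs(P[...,1]-.158)<.03)&(P[...,2]>.070)&(P[...,2]<.08);v,u=np.nonzero(m);print(n,m.sum());
    if m.sum()>10: print(P[m].mean(0),ray(c,u.mean(),v.mean(),.075), cv2.minAreaRect((P[m][:,:2]*1000).astype(np.float32)))
E
```

```text
[-0.3524  0.4709  0.2165  2.0915 -0.1757  0.5928  0.1965]
wrist 578
[0.5173 0.1579 0.0749] [0.5173 0.1579 0.075 ] ((517.2365112304688, 157.8658905029297), (25.474897384643555, 11.827296257019043), 12.511148452758789)
top 41
[0.5158 0.1567 0.0757] [0.5159 0.1566 0.075 ] ((516.0546264648438, 156.83062744140625), (25.066526412963867, 11.618341445922852), 9.470298767089844)
scene 40
[0.5134 0.1613 0.0739] [0.512  0.1626 0.075 ] ((515.5363159179688, 161.5369110107422), (25.338420867919922, 15.288565635681152), 6.6775031089782715)
```

The post centre is at (0.517, 0.158), 109 mm from the hole, so the gap to close is 14–34 mm. Joint 7 can't turn 180°, so I'll keep this yaw and rely on force plus the fixed cameras. Fingers shut, moving to the +y side of the post.

```bash
python3 -m crank '[{"slide":[0,-25,0],"turn":0},{"slide":[1,-60,0],"turn":0},{"slide":[1.5,-100,0],"turn":0},{"slide":[1.5,-130,0],"turn":0},{"slide":[1.5,-141,10],"turn":0},{"slide":[1.5,-141,30],"turn":0},{"slide":[1.5,-141,55],"turn":0},{"slide":[1.5,-141,75],"turn":0}]' 0 40
python3 -m crank '[{"slide":[0,0,15],"turn":0},{"slide":[0,0,28],"turn":0},{"slide":[0,0,36],"turn":0},{"slide":[0,0,41],"turn":0},{"slide":[0,0,43],"turn":0},{"slide":[0,0,43],"turn":0},{"slide":[0,0,43],"turn":0},{"slide":[0,0,43],"turn":0}]'
python3 - <<'E'
from h import *
import pickle
np.set_printoptions(precision=4,suppress=True)
D={n:cam(n) for n in('wrist','scene','top')};pickle.dump(D,open('c8.pkl','wb'))
def cr(n,x0,y0,x1,y1):
    im=cv2.cvtColor(D[n]['img'],cv2.COLOR_RGB2BGR)[y0:y1,x0:x1];return cv2.resize(im,(260,int(260*(y1-y0)/(x1-x0))),interpolation=cv2.INTER_CUBIC)
cv2.imwrite('pics/m8.png',np.hstack([cr('wrist',0,0,384,384),cr('scene',200,110,330,240),cr('top',220,110,350,240)]));s=read_state();print(s['ee_pos'],s['contact_force'],s['gripper_width'],s['orientation'])
for n in D:
  P=pts(D[n]);m=(abs(P[...,0]-.54)<.02)&(abs(P[...,1]-.05)<.03)&(P[...,2]>.07)&(P[...,2]<.125);print(n,m.sum(),np.median(P[m],axis=0) if m.sum() else '')
E
```

```text
clock: 12.1
ee_pos: [0.5102, 0.1874, 0.0916]
orientation: [3.141, 0.001, 0.208]
contact_force: [0.0, 0.5, 0.0]
gripper_width: -0.0002
clock: 13.1
ee_pos: [0.5107, 0.1888, 0.0506]
orientation: [-3.141, -0.0, 0.209]
contact_force: [-1.0, 0.3, -1.0]
gripper_width: 0.0
[0.5106 0.1888 0.0504] [-0.0356 -0.5074 -1.4543] 5.17715447431247e-05 [-3.1416 -0.0003  0.2094]
wrist 0 
scene 129 [0.5347 0.0555 0.1034]
top 74 [0.5369 0.0484 0.1135]
```

View pics/m8.png

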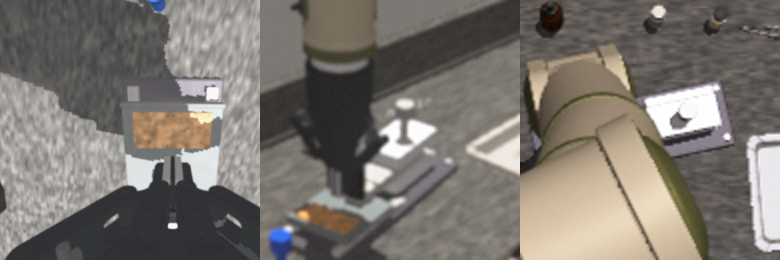

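Both fixed cameras still see the pin head, and the top view gives its height as 0.1135. I'll approach and push gently, with 20 mm first: about 14 mm of free gap and about 6 mm of stage travel, under the 12 mm minimum.

```bash
cat > chk.py <<'E'
from h import *
np.set_printoptions(precision=4,suppress=True)
c=cam('top');P=pts(c);m=(abs(P[...,0]-.54)<.03)&(abs(P[...,1]-.05)<.03)&(P[...,2]>.07)&(P[...,2]<.125)
s=read_state();R=lambda v:np.array([.978*v[0]+.208*v[1],.208*v[0]-.978*v[1]])
print('pin',m.sum(),P[m].mean(0) if m.any() else '',np.median(P[m][:,2]) if m.any() else '','ee',s['ee_pos'],'F',s['contact_force'],'toolxy',R(s['contact_force']),s['clock'])
E
python3 -m crank '[{"slide":[0,4,0],"turn":0},{"slide":[0,8,0],"turn":0},{"slide":[0,11,0],"turn":0},{"slide":[0,13,0],"turn":0},{"slide":[0,15,0],"turn":0},{"slide":[0,17,0],"turn":0},{"slide":[0,19,0],"turn":0},{"slide":[0,20,0],"turn":0}]'; python3 chk.py
```

```text
clock: 14.25
ee_pos: [0.5147, 0.1691, 0.0503]
orientation: [-3.142, 0.0, 0.209]
contact_force: [-1.1, 1.7, -0.3]
gripper_width: 0.0003
pin 70 [0.5383 0.0531 0.1106] 0.11382659077133617 ee [0.5147 0.169  0.0503] F [-0.881   1.4561  0.4315] toolxy [-0.5588 -1.6073] 14.3
```

Contact is made, with a drag of about 1.6 N. Continuing in small steps.

```bash
python3 -m crank '[{"slide":[0,0.5,0],"turn":0},{"slide":[0,1,0],"turn":0},{"slide":[0,1.5,0],"turn":0},{"slide":[0,2,0],"turn":0},{"slide":[0,2.5,0],"turn":0},{"slide":[0,3,0],"turn":0},{"slide":[0,3.5,0],"turn":0},{"slide":[0,4,0],"turn":0}]'; python3 chk.py
python3 -m crank '[{"slide":[0,0.25,0],"turn":0},{"slide":[0,0.5,0],"turn":0},{"slide":[0,0.75,0],"turn":0},{"slide":[0,1,0],"turn":0},{"slide":[0,1.25,0],"turn":0},{"slide":[0,1.5,0],"turn":0},{"slide":[0,1.75,0],"turn":0},{"slide":[0,2,0],"turn":0}]'; python3 chk.py
```

```text
clock: 15.3
ee_pos: [0.5155, 0.1652, 0.0503]
orientation: [3.142, 0.0, 0.209]
contact_force: [-1.5, 1.1, 0.1]
gripper_width: 0.0002
pin 48 [0.5399 0.0511 0.111 ] 0.11365337194800929 ee [0.5155 0.1652 0.0503] F [-1.2023  1.8357  0.0481] toolxy [-0.794  -2.0454] 15.35
clock: 16.35
ee_pos: [0.5159, 0.1633, 0.0503]
orientation: [3.142, 0.0, 0.209]
contact_force: [-1.6, 1.5, -0.3]
gripper_width: -0.0
pin 38 [0.5403 0.0498 0.1108] 0.11412095337677397 ee [0.5159 0.1632 0.0503] F [-2.4232  2.0332  0.2407] toolxy [-1.947  -2.4925] 16.4
```

```bash
cat > chk.py <<'E'
from h import *
np.set_printoptions(precision=4,suppress=True)
for n in ('scene','top'):
    c=cam(n);P=pts(c);m=(abs(P[...,0]-.538)<.03)&(abs(P[...,1]-.053)<.03)&(P[...,2]>.068)&(P[...,2]<.125)
    print(n,m.sum(),'ztop',np.percentile(P[m][:,2],95) if m.any() else '',end=' | ')
s=read_state();R=lambda v:np.array([.978*v[0]+.208*v[1],.208*v[0]-.978*v[1]])
print('ee',s['ee_pos'],'toolxy F',R(s['contact_force']),s['clock'])
E
python3 -m crank '[{"slide":[0,0.25,0],"turn":0},{"slide":[0,0.5,0],"turn":0},{"slide":[0,0.75,0],"turn":0},{"slide":[0,1,0],"turn":0},{"slide":[0,1.25,0],"turn":0},{"slide":[0,1.5,0],"turn":0},{"slide":[0,1.75,0],"turn":0},{"slide":[0,2,0],"turn":0}]'; python3 chk.py
```

```text
clock: 17.4
ee_pos: [0.5164, 0.1613, 0.0503]
orientation: [3.142, -0.0, 0.209]
contact_force: [-1.9, 1.2, -0.3]
gripper_width: -0.0002
scene 115 ztop 0.11449012127170341 | top 37 ztop 0.11717733510434582 | ee [0.5164 0.1613 0.0503] toolxy F [-1.3563 -1.8399] 17.5
```

```bash
python3 -m crank '[{"slide":[0,0.25,0],"turn":0},{"slide":[0,0.5,0],"turn":0},{"slide":[0,0.75,0],"turn":0},{"slide":[0,1,0],"turn":0},{"slide":[0,1.25,0],"turn":0},{"slide":[0,1.5,0],"turn":0},{"slide":[0,1.75,0],"turn":0},{"slide":[0,2,0],"turn":0}]'; python3 chk.py
```

```text
clock: 18.5
ee_pos: [0.5168, 0.1594, 0.0503]
orientation: [3.142, -0.0, 0.209]
contact_force: [-1.9, 2.3, -0.0]
gripper_width: -0.0002
scene 112 ztop 0.11495568372465066 | top 23 ztop 0.11791592586529889 | ee [0.5168 0.1593 0.0503] toolxy F [-0.1641 -2.0844] 18.6
```

```bash
python3 -m crank '[{"slide":[0,0.25,0],"turn":0},{"slide":[0,0.5,0],"turn":0},{"slide":[0,0.75,0],"turn":0},{"slide":[0,1,0],"turn":0},{"slide":[0,1.25,0],"turn":0},{"slide":[0,1.5,0],"turn":0},{"slide":[0,1.75,0],"turn":0},{"slide":[0,2,0],"turn":0}]'; python3 chk.py
```

```text
clock: 19.6
ee_pos: [0.5172, 0.1574, 0.0503]
orientation: [3.142, -0.0, 0.209]
contact_force: [-1.6, 1.5, 0.4]
gripper_width: 0.0003
scene 109 ztop 0.11474125165933827 | top 12 ztop 0.11536794080731735 | ee [0.5172 0.1574 0.0503] toolxy F [-1.0138 -1.364 ] 19.7
```

```bash
python3 -m crank '[{"slide":[0,0.25,0],"turn":0},{"slide":[0,0.5,0],"turn":0},{"slide":[0,0.75,0],"turn":0},{"slide":[0,1,0],"turn":0},{"slide":[0,1.25,0],"turn":0},{"slide":[0,1.5,0],"turn":0},{"slide":[0,1.75,0],"turn":0},{"slide":[0,2,0],"turn":0}]'; python3 chk.py
```

```text
clock: 20.7
ee_pos: [0.5176, 0.1554, 0.0503]
orientation: [3.142, 0.0, 0.209]
contact_force: [-1.6, 2.7, 0.2]
gripper_width: 0.0001
scene 103 ztop 0.11487569055408234 | top 3 ztop 0.06909789058785101 | ee [0.5176 0.1554 0.0503] toolxy F [-1.6678 -1.31  ] 20.8
```

```bash
python3 -m crank '[{"slide":[0,0.25,0],"turn":0},{"slide":[0,0.5,0],"turn":0},{"slide":[0,0.75,0],"turn":0},{"slide":[0,1,0],"turn":0},{"slide":[0,1.25,0],"turn":0},{"slide":[0,1.5,0],"turn":0},{"slide":[0,1.75,0],"turn":0},{"slide":[0,2,0],"turn":0}]'; python3 chk.py
```

```text
clock: 21.8
ee_pos: [0.518, 0.1535, 0.0503]
orientation: [3.142, -0.0, 0.209]
contact_force: [-2.8, 1.0, 1.4]
gripper_width: 0.0001
scene 101 ztop 0.11501631321392447 | top 5 ztop 0.07056850272324873 | ee [0.5181 0.1534 0.0503] toolxy F [-1.557 -1.651] 21.9
```

```bash
python3 -m crank '[{"slide":[0,0.25,0],"turn":0},{"slide":[0,0.5,0],"turn":0},{"slide":[0,0.75,0],"turn":0},{"slide":[0,1,0],"turn":0},{"slide":[0,1.25,0],"turn":0},{"slide":[0,1.5,0],"turn":0},{"slide":[0,1.75,0],"turn":0},{"slide":[0,2,0],"turn":0}]'; python3 - <<'E'
from h import *
exec(open('chk.py').read())
D=cam('scene');cv2.imwrite('pics/s9.png',cv2.resize(cv2.cvtColor(D['img'],cv2.COLOR_RGB2BGR)[120:240,200:330],None,fx=4.5,fy=4.5,interpolation=cv2.INTER_CUBIC))
E
```

```text
clock: 22.9
ee_pos: [0.5185, 0.1515, 0.0503]
orientation: [3.142, -0.0, 0.209]
contact_force: [-2.0, 1.3, -0.5]
gripper_width: -0.0
scene 94 ztop 0.11515268249364026 | top 4 ztop 0.07045801657176183 | ee [0.5185 0.1515 0.0503] toolxy F [-0.6874 -2.1801] 23.0
```

View pics/s9.png

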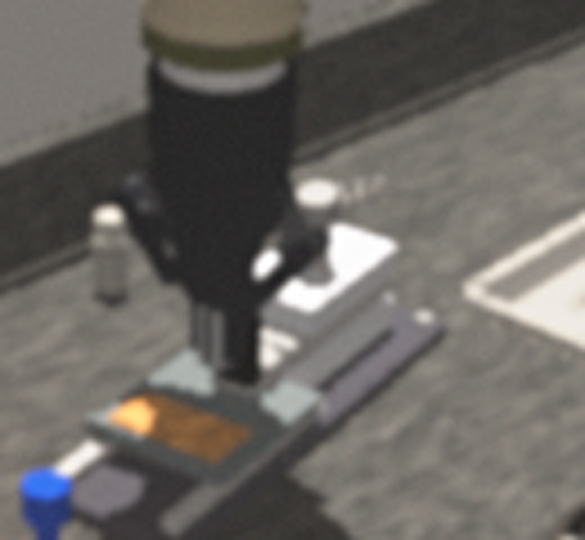

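The pin is still up, with its head at crop (317,190). The gripper is starting to hide it in the scene view, so force matters more from here. Continuing.

```bash
python3 -m crank '[{"slide":[0,0.25,0],"turn":0},{"slide":[0,0.5,0],"turn":0},{"slide":[0,0.75,0],"turn":0},{"slide":[0,1,0],"turn":0},{"slide":[0,1.25,0],"turn":0},{"slide":[0,1.5,0],"turn":0},{"slide":[0,1.75,0],"turn":0},{"slide":[0,2,0],"turn":0}]'; python3 chk.py
```

```text
clock: 24.05
ee_pos: [0.5189, 0.1495, 0.0503]
orientation: [3.142, -0.0, 0.209]
contact_force: [-1.1, 1.1, -0.5]
gripper_width: -0.0
scene 89 ztop 0.11538311156199255 | top 4 ztop 0.07212761831716452 | ee [0.5189 0.1496 0.0503] toolxy F [-1.0059 -1.8142] 24.15
```

```bash
python3 -m crank '[{"slide":[0,0.25,0],"turn":0},{"slide":[0,0.5,0],"turn":0},{"slide":[0,0.75,0],"turn":0},{"slide":[0,1,0],"turn":0},{"slide":[0,1.25,0],"turn":0},{"slide":[0,1.5,0],"turn":0},{"slide":[0,1.75,0],"turn":0},{"slide":[0,2,0],"turn":0}]'; python3 chk.py
```

```text
clock: 25.15
ee_pos: [0.5193, 0.1476, 0.0503]
orientation: [3.142, -0.0, 0.209]
contact_force: [-1.8, 1.6, 0.3]
gripper_width: -0.0004
scene 75 ztop 0.1149305797793698 | top 2 ztop 0.0702342865754341 | ee [0.5193 0.1476 0.0503] toolxy F [-1.1079 -1.6283] 25.25
```

```bash
python3 -m crank '[{"slide":[0,0.25,0],"turn":0},{"slide":[0,0.5,0],"turn":0},{"slide":[0,0.75,0],"turn":0},{"slide":[0,1,0],"turn":0},{"slide":[0,1.25,0],"turn":0},{"slide":[0,1.5,0],"turn":0},{"slide":[0,1.75,0],"turn":0},{"slide":[0,2,0],"turn":0}]'; python3 chk.py
```

```text
clock: 26.25
ee_pos: [0.5197, 0.1456, 0.0503]
orientation: [3.142, -0.0, 0.209]
contact_force: [-0.7, 1.3, -0.0]
gripper_width: 0.0001
scene 71 ztop 0.1147166854970672 | top 0 ztop  | ee [0.5197 0.1457 0.0503] toolxy F [-1.5893 -1.5125] 26.35
```

```bash
python3 -m crank '[{"slide":[0,0.25,0],"turn":0},{"slide":[0,0.5,0],"turn":0},{"slide":[0,0.75,0],"turn":0},{"slide":[0,1,0],"turn":0},{"slide":[0,1.25,0],"turn":0},{"slide":[0,1.5,0],"turn":0},{"slide":[0,1.75,0],"turn":0},{"slide":[0,2,0],"turn":0}]'; python3 - <<'E'
exec(open('chk.py').read())
c=cam('scene');cv2.imwrite('pics/s10.png',cv2.resize(cv2.cvtColor(c['img'],cv2.COLOR_RGB2BGR)[120:240,200:330],None,fx=4.5,fy=4.5,interpolation=cv2.INTER_CUBIC))
E
```

```text
clock: 27.35
ee_pos: [0.5201, 0.1437, 0.0503]
orientation: [3.142, 0.0, 0.209]
contact_force: [-0.9, 1.5, 0.3]
gripper_width: -0.0001
scene 63 ztop 0.11461116634865388 | top 0 ztop  | ee [0.5201 0.1437 0.0503] toolxy F [-1.1311 -1.4205] 27.45
```

View pics/s10.png

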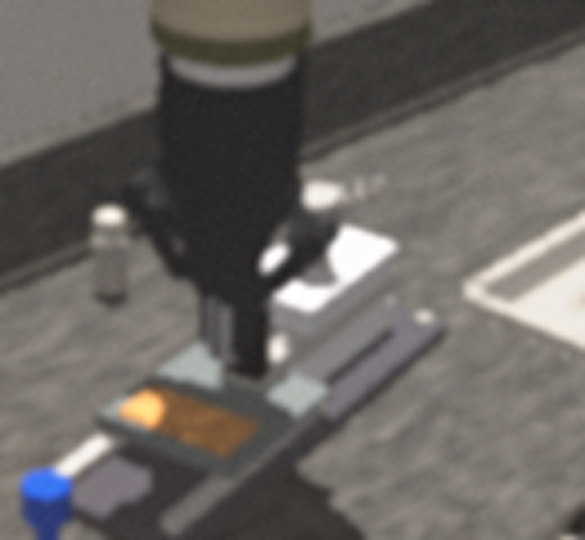

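Still up, with the head at crop (320,192). Continuing.

```bash
python3 -m crank '[{"slide":[0,0.25,0],"turn":0},{"slide":[0,0.5,0],"turn":0},{"slide":[0,0.75,0],"turn":0},{"slide":[0,1,0],"turn":0},{"slide":[0,1.25,0],"turn":0},{"slide":[0,1.5,0],"turn":0},{"slide":[0,1.75,0],"turn":0},{"slide":[0,2,0],"turn":0}]'; python3 chk.py
```

```text
clock: 28.5
ee_pos: [0.5205, 0.1418, 0.0503]
orientation: [-3.142, -0.0, 0.209]
contact_force: [-0.4, 1.7, 0.4]
gripper_width: 0.0001
scene 34 ztop 0.0943673275805318 | top 0 ztop  | ee [0.5206 0.1418 0.0503] toolxy F [-1.1234 -2.6327] 28.6
```

The head top dropped to about 0.094 and the push force is only 2.6 N, so the pin has fallen into the tongue. I'll stop pushing, back off, rise and move above the pin.

```bash
python3 -m crank '[{"slide":[0,-2,0],"turn":0},{"slide":[0,-6,0],"turn":0},{"slide":[0,-8,-15],"turn":0},{"slide":[0,-8,-45],"turn":0},{"slide":[0,-8,-80],"turn":0},{"slide":[0,-8,-100],"turn":0},{"slide":[0,-8,-105],"turn":0},{"slide":[0,-8,-105],"turn":0}]'
python3 - <<'E'
exec(open('chk.py').read())
import pickle
D={n:cam(n) for n in('wrist','scene')};pickle.dump(D,open('c11.pkl','wb'))
im=cv2.cvtColor(D['scene']['img'],cv2.COLOR_RGB2BGR)[120:240,200:330];w=cv2.cvtColor(D['wrist']['img'],cv2.COLOR_RGB2BGR)
cv2.imwrite('pics/s11.png',np.hstack([cv2.resize(im,(416,384)),w[:,120:500]]))
E
```

```text
clock: 29.6
ee_pos: [0.5188, 0.1498, 0.1556]
orientation: [-3.141, -0.001, 0.21]
contact_force: [0.5, 0.1, -0.7]
gripper_width: 0.0001
scene 94 ztop 0.09415266121773974 | top 2 ztop 0.06941633878137514 | ee [0.5184 0.1495 0.1547] toolxy F [-0.3542  0.0179] 29.7
```

View pics/s11.png

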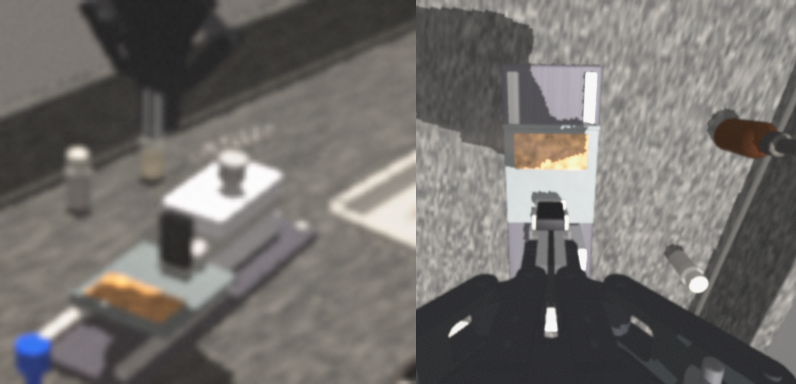

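The pin head now sits about 8 mm above the knuckle, at crop (233,170). Moving the shut fingers above it.

```bash
python3 -m crank '[{"slide":[0,25,0],"turn":0},{"slide":[-1,55,0],"turn":0},{"slide":[-1.5,85,0],"turn":0},{"slide":[-1.5,101,5],"turn":0},{"slide":[-1.5,101,25],"turn":0},{"slide":[-1.5,101,42],"turn":0},{"slide":[-1.5,101,51],"turn":0},{"slide":[-1.5,101,54],"turn":0}]'
python3 - <<'E'
exec(open('chk.py').read())
D={n:cam(n) for n in('wrist','scene')}
im=cv2.cvtColor(D['scene']['img'],cv2.COLOR_RGB2BGR)[120:240,200:330];w=cv2.cvtColor(D['wrist']['img'],cv2.COLOR_RGB2BGR)
cv2.imwrite('pics/s12.png',np.hstack([cv2.resize(im,(416,384)),cv2.resize(w[150:300,180:330],(384,384))]))
P=pts(D['wrist']);
for u,v in [(254,240),(240,240),(268,240),(254,225),(230,240)]: print(u,v,P[v,u])
E
```

```text
clock: 30.8
ee_pos: [0.5381, 0.0507, 0.1006]
orientation: [-3.141, 0.001, 0.21]
contact_force: [0.0, 0.4, -0.0]
gripper_width: -0.0003
scene 182 ztop 0.1238238157760435 | top 26 ztop 0.09214536619074326 | ee [0.5383 0.0506 0.1011] toolxy F [-0.134  -0.1083] 30.9
254 240 [0.5369 0.0612 0.1157]
240 240 [0.5303 0.0561 0.1089]
268 240 [0.545  0.0587 0.1079]
254 225 [0.5372 0.0593 0.0939]
230 240 [0.5259 0.0311 0.0646]
```

View pics/s12.png

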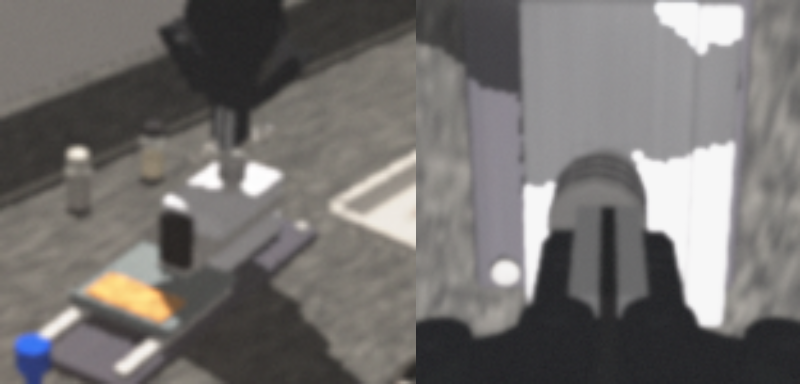

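The fingers are centred over the head, whose top is at 0.092 in the top view. Pressing down in small steps.

```bash
python3 -m crank '[{"slide":[0,0,2],"turn":0},{"slide":[0,0,4],"turn":0},{"slide":[0,0,5.5],"turn":0},{"slide":[0,0,7],"turn":0},{"slide":[0,0,8],"turn":0},{"slide":[0,0,9],"turn":0},{"slide":[0,0,9.5],"turn":0},{"slide":[0,0,10],"turn":0}]'; python3 chk.py
```

```text
clock: 32.0
ee_pos: [0.5386, 0.0505, 0.0914]
orientation: [3.142, -0.0, 0.209]
contact_force: [-0.3, -0.2, 4.1]
gripper_width: -0.0006
scene 199 ztop 0.12238000970323056 | top 14 ztop 0.08271646429302017 | ee [0.5385 0.0505 0.0913] toolxy F [ 0.3698 -1.1237] 32.1
```

```bash
python3 -m crank '[{"slide":[0,0,0.4],"turn":0},{"slide":[0,0,0.8],"turn":0},{"slide":[0,0,1.2],"turn":0},{"slide":[0,0,1.6],"turn":0},{"slide":[0,0,2],"turn":0},{"slide":[0,0,2.4],"turn":0},{"slide":[0,0,2.7],"turn":0},{"slide":[0,0,3],"turn":0}]'; python3 chk.py
```

```text
clock: 33.1
ee_pos: [0.5387, 0.0505, 0.0885]
orientation: [3.142, -0.001, 0.209]
contact_force: [0.7, 0.5, 5.9]
gripper_width: -0.0001
scene 206 ztop 0.12205924391007533 | top 14 ztop 0.07698692128026034 | ee [0.5387 0.0506 0.0885] toolxy F [0.4327 0.1516] 33.2
```

```bash
python3 -m crank '[{"slide":[0,0,0.4],"turn":0},{"slide":[0,0,0.8],"turn":0},{"slide":[0,0,1.2],"turn":0},{"slide":[0,0,1.6],"turn":0},{"slide":[0,0,2],"turn":0},{"slide":[0,0,2.4],"turn":0},{"slide":[0,0,2.7],"turn":0},{"slide":[0,0,3],"turn":0}]'; python3 chk.py
```

```text
clock: 34.2
ee_pos: [0.5388, 0.0506, 0.0854]
orientation: [3.142, -0.001, 0.209]
contact_force: [1.2, 2.0, 6.1]
gripper_width: 0.0
scene 213 ztop 0.12221889006869903 | top 16 ztop 0.07213183774108817 | ee [0.5388 0.0506 0.0854] toolxy F [ 1.3265 -0.5312] 34.3
```

```bash
python3 -m crank '[{"slide":[0,0,0.3],"turn":0},{"slide":[0,0,0.6],"turn":0},{"slide":[0,0,0.8],"turn":0},{"slide":[0,0,1],"turn":0},{"slide":[0,0,1.2],"turn":0},{"slide":[0,0,1.4],"turn":0},{"slide":[0,0,1.5],"turn":0},{"slide":[0,0,1.5],"turn":0}]'; python3 chk.py
```

```text
clock: 35.3
ee_pos: [0.539, 0.0507, 0.0845]
orientation: [-3.141, -0.002, 0.209]
contact_force: [0.4, 0.8, 13.0]
gripper_width: -0.0001
scene 218 ztop 0.12202618655915619 | top 13 ztop 0.07393117763165043 | ee [0.539  0.0507 0.0845] toolxy F [ 0.9097 -0.2086] 35.4
```

Resistance has risen to 13 N at 0.0845. One more small press will tell whether it's seated.

```bash
python3 -m crank '[{"slide":[0,0,0.2],"turn":0},{"slide":[0,0,0.4],"turn":0},{"slide":[0,0,0.6],"turn":0},{"slide":[0,0,0.8],"turn":0},{"slide":[0,0,0.8],"turn":0},{"slide":[0,0,0.8],"turn":0},{"slide":[0,0,0.8],"turn":0},{"slide":[0,0,0.8],"turn":0}]'; python3 chk.py
```

```text
clock: 36.4
ee_pos: [0.5394, 0.0508, 0.0842]
orientation: [-3.141, -0.003, 0.209]
contact_force: [0.3, 1.1, 19.5]
gripper_width: 0.0004
scene 213 ztop 0.12124524483477535 | top 14 ztop 0.07165207867815229 | ee [0.5393 0.0508 0.0842] toolxy F [-0.2436 -1.6844] 36.5
```

The pin stops hard at 0.0842 and home is 0.084, so it is seated. Lifting off and checking.

```bash
python3 -m crank '[{"slide":[0,0,-3],"turn":0},{"slide":[0,0,-15],"turn":0},{"slide":[0,0,-45],"turn":0},{"slide":[0,0,-80],"turn":0},{"slide":[0,20,-95],"turn":0},{"slide":[0,45,-100],"turn":0},{"slide":[0,60,-100],"turn":0},{"slide":[0,60,-100],"turn":0}]'
python3 - <<'E'
exec(open('chk.py').read())
D={n:cam(n) for n in('wrist','scene')}
im=cv2.cvtColor(D['scene']['img'],cv2.COLOR_RGB2BGR)[120:240,200:330];w=cv2.cvtColor(D['wrist']['img'],cv2.COLOR_RGB2BGR)
cv2.imwrite('pics/s13.png',np.hstack([cv2.resize(im,(416,384)),cv2.resize(w[0:250,130:380],(384,384))]))
P=pts(D['wrist']);
m=(abs(P[...,0]-.539)<.009)&(abs(P[...,1]-.051)<.009)&(P[...,2]>.05);print('head z',np.median(P[m][:,2]),m.sum())
m=(abs(P[...,0]-.539)<.05)&(abs(P[...,1]-.051)<.05)&(abs(P[...,2]-.064)<.004);print('knuckle z',np.median(P[m][:,2]))
m=(abs(P[...,0]-.539)<.03)&(abs(P[...,1]-.051)<.03)&(P[...,2]>.079)&(P[...,2]<.1);q=P[m];print('head',q.mean(0),np.linalg.lstsq(np.c_[q[:,:2]-q[:,:2].mean(0),np.ones(len(q))],q[:,2],rcond=None)[0])
E
```

```text
clock: 37.5
ee_pos: [0.5505, -0.0099, 0.1824]
orientation: [3.141, 0.001, 0.207]
contact_force: [-0.1, -0.1, 0.0]
gripper_width: -0.0
scene 82 ztop 0.08630495034673032 | top 98 ztop 0.08835893517745974 | ee [ 0.5504 -0.008   0.1823] toolxy F [ 0.7216 -0.9517] 37.6
head z 0.08448114129252443 483
knuckle z 0.06411554450853515
head [0.5378 0.0498 0.0842] [ 0.0201 -0.0182  0.0842]
```

View pics/s13.png

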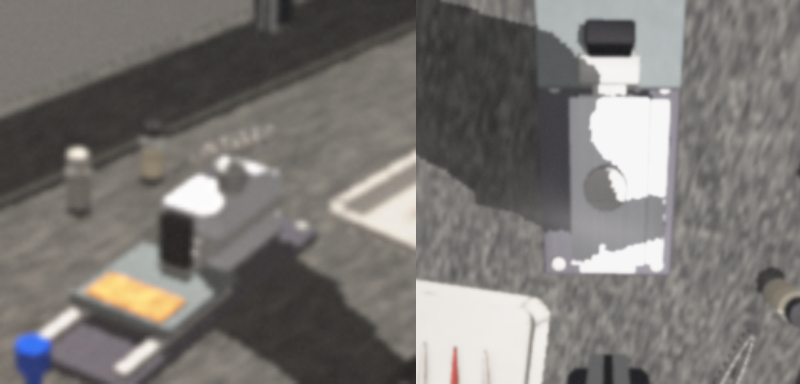

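The head sits level and flush: its top is at z = 0.0844 and the knuckle at 0.0641, a 20.3 mm difference for a 20 mm head. The robot is clear of everything, so I'm handing in.

```bash
python3 -c "
from cell import job,read_state
print(read_state()['clock'],read_state()['contact_force']);print(job.sign_off())"
```

```text
37.7 [ 0.41811747 -0.10539613 -0.13773134]
the job is handed in; nothing more can be done
None
```

The stage is locked to its bracket: the steel pin went through the upper knuckle and tongue and is pressed fully home. I handed the job in at 37.7 s with the gripper clear of everything; no verdict was reported.

- **Standing the pin:** I took it from the wooden block and let go of it upright in the upper knuckle's hole. Its head top was at z = 0.114, which matches the tip standing on the tongue.
- **Sliding the stage:** I pushed the post in 2 mm steps at about 1.5–2.6 N. The pin then dropped about 20 mm into the tongue, and I stopped with 2.6 N on the tool.
- **Pressing home:** I pressed with shut fingers until the pin stopped hard at z = 0.0842, with 19.5 N on the tool at the end.

**Last checks:** the wrist camera put the head top at 0.0844 and the knuckle at 0.0641. That is a 20.3 mm difference for a 20 mm head, so it is flush within measurement error.

**Disagreements:**
- The three cameras differed by 3–6 mm in places, so I aligned the pin to the hole with the wrist camera alone.
- The last scene and top camera heights for the head read higher, at 0.086 and 0.088. They are coarse upper-end (95th-percentile) figures, so I trusted the wrist camera and the hard stop.
- I saw no bystander touched, but I did not measure their positions again.

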